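# Pin the flange and hold the sprung stop rod at its mark

## Robot

A 6-joint arm with a two-finger parallel gripper is mounted at the origin on the work surface. World frame = base frame: x ahead of the robot, y to its left, z up, the work surface at z = 0. Lengths are in m, angles in rad, forces in N, time in s.
With the tool pointing down it reaches from about 0.4 to 0.925 m from the base axis. Payload 3.4 kg.
Tool frame: the origin (TCP) lies midway between the tips of the shut fingers; the grasp point (between the pads) lies 19 mm behind it; z points along the fingers, y is the direction in which the jaws open and shut (so a half turn about z gives the same grasp; the last joint's range is limited). The gripper opens to 85 mm and grips with 20 to 120 N. Pads are 22 mm wide; open, the fingers measure 114 mm over their backs; the gripper's body (76 mm by 85 mm) begins 54 mm behind the grasp point. The pads swing forward as they close: fully open they stand 13 mm farther back than shut.
Start: joints at [-1.323, 0.307, 1.506, -0, 1.328, -0.073], TCP at [0.181, -0.546, 0.231] pointing down, gripper open.
Joint ranges: [-3.12, 3.12], [-1.05, 2.28], [0.14, 2.33], [-1.42, 4.57], [0.1, 2.73], [-2.68, 2.68]. Speed limits (rad/s): [2.57, 2.57, 3.14, 3.14, 3.14, 3.14].

## Interface

Orientations are given as a 3x3 rotation matrix whose columns are the frame's x, y, z axes.
In Python, from plant import env gives the robot as it stands.
- The arm moves only by the tool send_rows, never from a script. Its argument "moves" is a list of rows, each a list of 7 numbers: the turn, a rotation vector about the tool's x, y, z in degrees, then the shift along the tool's x, y, z in m, then the opening, from -1 (shut) to 1 (fully open), so that 0 is half open. In form: [[ax, ay, az, dx, dy, dz, hand], ...]. A call has 1 to 5 rows; each row shifts and turns the commanded pose from where the row before left it, along the tool's axes as they then stand; what a row does not reach is not made up. A row lasts 1/8 s, in which the tool goes at most 62.5 mm and 10.7 degrees, less where a joint would pass 70% of its speed; a pose out of reach is approached as far as the arm can. A call is refused whole if a number of a shift passes 0.0625 or a number of a turn 10.7, either way. A call with a gripper value outside its range is refused whole. The fingers move at their own pace and stop on an object; "grip_force" is the grip in N (left out, the last holds). Time passes only in rows, so rows that do not move let the fingers close. It gives the time, the measured TCP pose, the force and the opening at its end, in the units of the state.
- env.get_state(): the state, without advancing time (a new reading comes with each control period).
- env.camera(name): name is "scene" or "side" or "wrist"; returns a dict with "color" (480x640x3 uint8, red, green, blue), "depth" (480x640 float32, m along the optical axis (not along the pixel's ray), 0 where there is no reading), "fovy" (degrees; the focal length in pixels is half the picture's height over the tangent of half this angle, whatever the lens; pixels are square), "cx", "cy" (the principal point, pixels), "k1" (the pictures are not rectified: a ray, as slopes to the right and down, at radius r is drawn at 1 + k1 r^2 times it, then the intrinsics apply), "rvec" (rotation vector, rad) and "tvec" (3), from world to camera coordinates, as OpenCV has them. Camera axes: x right, y down, z forward; pixel columns grow to the right and rows downward; lengths in m; the calibration is good to about 2 mm. A picture is of the moment at which its call begins.
- env.finish_job(): hands the job in, once; it reports no verdict.
Trained networks look in a picture, given as the dict that the camera call returned (one of the last four; its "shot" number tells which), for a name from the list of things; names that differ only in an ending like _2 or _b are one class to them, and where a whole thing is asked for, a point or a joint stands for the part that bears it (a point fixed in the world has none). Each returns a list of dicts, best first, with "p" (0 to 1); they miss things now and then, are a little off and sometimes report something else, mostly with a low value. They report only what shows in the picture. A call takes as long as a camera call.
- env.find_in(picture, label): "location" ([x, y, z] in m, in the coordinates of the camera as it stood for that picture, good to about 4 mm: the middle of the surface that is visible of it).
- env.spot_point(picture, label): "location" ([x, y, z] in m, in the coordinates of the camera as it stood for that picture, good to about 4 mm: a listed point, or the origin of a listed thing).
The state is a dict: "time_s": time; "joint_positions": joint angles; "dq": joint speeds; "effort": joint torques, N m; "position": TCP position; "tool_rot": TCP orientation; "contact_force": force on the tool from outside, world axes, zero at the start; "moment": the same for the moment, N m; "opening": finger opening in m.
Only numpy, scipy, OpenCV 4.12 (cv2) and the standard library are available. Lean on these libraries where they do the work, as an engineer would, in place of code of your own. Each camera call takes 0.05 s, during which the arm holds its last target.

## Task

A flange is being set up on the green drilling fixture. Press both blue-headed locating plugs fully home so that their heads sit down on the flange; then take the black handle of the sprung stop rod, pull the rod straight out against its spring until the red collar on it is level with the yellow pointer, and finish while still holding it there. Do not shift the pointer, and leave the wrench, the spare ring and the oil bottle where they are.

Things in the scene. Friction and masses are not known exactly. Their poses are not given: they have to be found in the camera images.
- fixture: Green drilling fixture fixed to the bench, turned up to 0.35 rad. Base 170 x 230 x 20 mm; steel flange 144 mm across centred at (0, -110) mm, top face at z = 45 mm, low hub up to 51 mm; pillar 100 mm high at (0, -7) mm holding the stop rod's steel tube, whose mouth is at y = 40 mm. Origin on the bench surface (z = 0); +y is the rod's pull-out direction, z is up.
- stop_rod: Sprung rod, 12 mm thick, sliding level from the tube along its +y. Origin: middle of its black handle, 85 mm above the bench. Handle 24 wide (x), 28 high (z), 40 mm long (y), then a 40 mm end disc at +y that stops fingers slipping off. Pinch across x from above. Starts fully in; spring 4 N there plus 1.2 N per 10 mm, 12 N at the farthest mark; end stop at 85 mm. Let go, it springs back.
- collar_mid (a point): Centre of the red collar (24 mm diameter, 10 mm long) on the rod, on the rod's axis, 115 mm behind the handle's middle (towards the tube); it moves with the rod. Axes as the fixture.
- pointer_tip (a point): Tip of the yellow pointer beside the rod, at its axis height, 15 mm to the +x side, on an aluminium scale rail (outer side 48 mm from the axis, up to 88 mm above the bench). Set 30 to 65 mm beyond the resting collar along +y; it slides if pushed with over 4 N. Axes as the fixture. The collar is level with it when both have the same y in the fixture's frame.
- plug_near_top (a point): Centre of the top face of the locating plug on the robot's side of the flange: flat blue head, 30 mm diameter, 10 mm thick, at (-54, -110) mm in the fixture's frame. It starts 8 to 14 mm too high; seated, its top is 55 mm above the bench.
- plug_far_top (a point): Centre of the top face of the other, equal locating plug, on the side away from the robot, at (54, -110) mm in the fixture's frame. It starts 8 to 14 mm too high; seated, its top is 55 mm above the bench.
- plug_near (a joint): How far the near plug has been pressed in, m: 0.014 is fully home. It moves stiffly, needing about 6 N, and stays where it is left.
- plug_far (a joint): How far the far plug has been pressed in, m: 0.014 is fully home. It moves stiffly, needing about 6 N, and stays where it is left.
- wrench_mid (a point): Steel wrench, 170 mm long, lying loose on the bench beyond the fixture; its middle.
- spare_ring_mid (a point): Loose spare steel ring, 80 mm across and 22 mm high, lying beyond the fixture; its centre.
- oil_bottle_mid (a point): Yellow oil bottle, 52 mm across and 130 mm tall, standing to the right of the fixture (its -y end); its centre.

How it is judged:
By the outcome, as a careful person would: the job done as asked, in the order asked, and still so for the second after the job is handed in, while the arm keeps its last pose, push and grip.
It also fails if it takes over 45 s, if anything falls off the work surface, if the arm or the gripper's body presses on something with over 40 N, if the wrist force passes 120 N, or if a joint passes its speed limit or range.

## Working session

There is one attempt and no reset: what is moved stays moved. The work goes in short steps, Python scripts to look and compute and a tool call to move; the robot and the scene stay as the last step left them, time stands still between calls to the robot, and variables do not carry over. Pictures are saved under pics/ and viewed, and the job is handed in when it is done.

Besides the shell and the picture viewer there is one more tool, called after "Emit:" as name(argument=value, ...), one argument or row to a line, values as JSON. send_rows: Moves the arm, as the interface text tells. Its arguments: {"type":"object","properties":{"moves":{"type":"array","items":{"type":"array","items":{"type":"number"}}},"grip_force":{"type":"number"}},"required":["moves"]}

```bash
mkdir -p pics; ls; cat > h.py <<'E'
import numpy as np,cv2
from plant import env
def R_t(p):
    R,_=cv2.Rodrigues(np.array(p["rvec"],float));return R,np.array(p["tvec"],float).ravel()
def toW(p,c):
    R,t=R_t(p);return R.T@(np.array(c)-t)
def pix2cam(p,u,v,z):
    f=240/np.tan(np.radians(p["fovy"])/2)
    a=np.array([(u-p["cx"])/f,(v-p["cy"])/f]);s=a.copy()
    for _ in range(30): s=a/(1+p["k1"]*(s@s))
    return np.array([s[0]*z,s[1]*z,z])
def proj(p,w):
    R,t=R_t(p);c=R@np.array(w)+t;s=c[:2]/c[2];f=240/np.tan(np.radians(p["fovy"])/2)
    return s*(1+p["k1"]*(s@s))*f+[p["cx"],p["cy"]]
def save(p,n): cv2.imwrite("pics/"+n+".png",cv2.cvtColor(p["color"],cv2.COLOR_RGB2BGR))
E
python3 - <<'E'
from h import *
np.set_printoptions(precision=4,suppress=True)
s=env.get_state();print(s)
for n in ["scene","side","wrist"]:
    p=env.camera(n);save(p,n+"0")
    R,t=R_t(p);print(n,"cam at",-R.T@t,"f",p["fovy"],p["k1"])
    for l in ["fixture","stop_rod","collar_mid","pointer_tip","plug_near_top","plug_far_top","wrench_mid","spare_ring_mid","oil_bottle_mid"]:
        r=env.spot_point(p,l)
        print(l,[(round(d["p"],2),toW(p,d["location"])) for d in r[:2]])
E
```

```text
pics
{'time_s': 0.0, 'joint_positions': array([-1.3234,  0.3076,  1.5077, -0.    ,  1.3284, -0.0735]), 'dq': array([-0.0004, -0.0009, -0.002 ,  0.0002, -0.0008, -0.0001]), 'effort': array([ -0.0007, -45.7559, -25.1916,  -0.0002,   0.013 ,   0.    ]), 'position': array([ 0.1811, -0.545 ,  0.2303]), 'tool_rot': array([[ 0.949 ,  0.3154, -0.0005],
       [ 0.3154, -0.949 ,  0.0021],
       [ 0.0001, -0.0022, -1.    ]]), 'contact_force': array([0.0197, 0.711 , 0.3083]), 'moment': array([ 0.0075, -0.0712, -0.0176]), 'opening': 0.08505002093922594}
scene cam at [0.9811 0.0345 0.7027] f 55.70204193593986 0.029843457908970847
fixture [(0.68, array([ 0.5368, -0.0652, -0.0001]))]
stop_rod [(0.93, array([0.5578, 0.1054, 0.0821]))]
collar_mid [(0.62, array([ 0.5444, -0.0119,  0.0875]))]
pointer_tip [(0.65, array([0.5614, 0.0148, 0.0836]))]
plug_near_top [(0.49, array([ 0.4706, -0.1727,  0.0679]))]
plug_far_top [(0.53, array([ 0.5763, -0.1847,  0.0616]))]
wrench_mid [(0.63, array([ 0.7271, -0.0503, -0.0006]))]
spare_ring_mid [(0.75, array([ 0.6814, -0.239 ,  0.0121]))]
oil_bottle_mid [(0.67, arra
[... 172 characters left out ...]
([ 0.537 , -0.0637,  0.0033]))]
stop_rod [(0.6, array([0.5604, 0.1003, 0.0822]))]
collar_mid [(0.84, array([ 0.5413, -0.0112,  0.086 ]))]
pointer_tip [(0.53, array([0.5636, 0.0162, 0.0843]))]
plug_near_top [(0.53, array([ 0.4706, -0.173 ,  0.0708]))]
plug_far_top [(0.47, array([ 0.5746, -0.1831,  0.0657]))]
wrench_mid [(0.55, array([ 0.7264, -0.0507,  0.0054])), (0.15, array([ 0.5411, -0.0618,  0.0035]))]
spare_ring_mid [(0.57, array([ 0.681 , -0.2414,  0.0129]))]
oil_bottle_mid []
wrist cam at [ 0.2429 -0.5245  0.373 ] f 69.53201159256643 -0.0593296965312034
fixture []
stop_rod []
collar_mid []
pointer_tip []
plug_near_top []
plug_far_top []
wrench_mid []
spare_ring_mid []
oil_bottle_mid []
```

View pics/scene0.png

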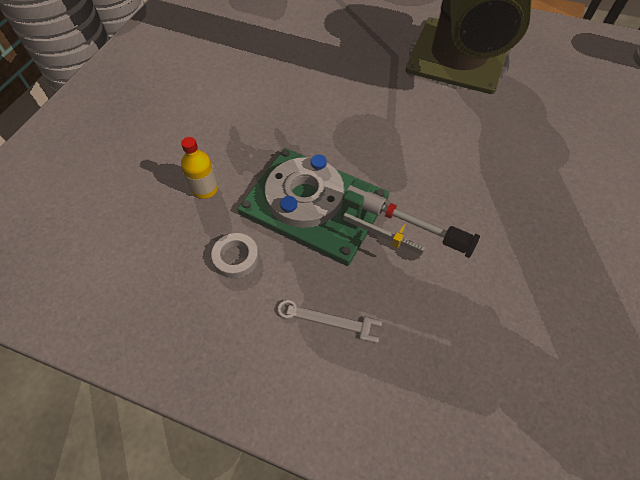

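View pics/side0.png

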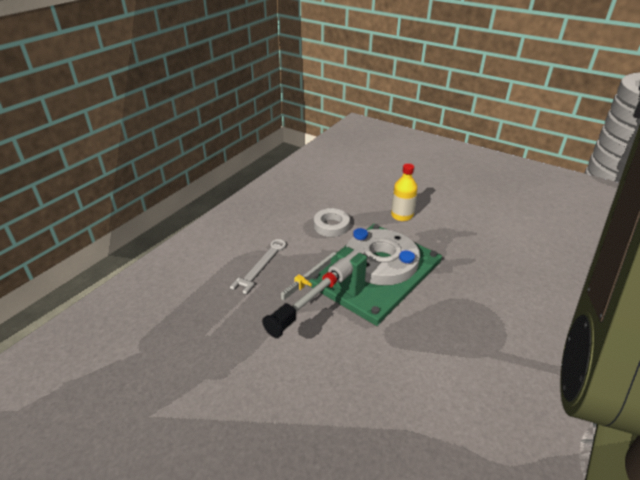

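The scene view shows the near plug at (318,161), the far plug at (289,204), the red collar at (391,210), the pointer at (400,234) and the handle at (460,240). The side view agrees. Next I fit the fixture pose.

```bash
cat > fit.py <<'E'
from h import *
from scipy.optimize import least_squares
np.set_printoptions(precision=4,suppress=True)
# fixture frame pts, (label, xy) ; rod y unknown
W={"fixture":[(.5368,-.0652),(.537,-.0637)],"stop_rod":[(.5578,.1054),(.5604,.1003)],"collar_mid":[(.5444,-.0119),(.5413,-.0112)],
"plug_near_top":[(.4706,-.1727),(.4706,-.173)],"plug_far_top":[(.5763,-.1847),(.5746,-.1831)]}
def model(q):
    x,y,th,yr=q;R=np.array([[np.cos(th),-np.sin(th)],[np.sin(th),np.cos(th)]])
    L={"fixture":(0,0),"stop_rod":(0,yr),"collar_mid":(0,yr-.115),"plug_near_top":(-.054,-.11),"plug_far_top":(.054,-.11)}
    return {k:R@np.array(v)+[x,y] for k,v in L.items()}
def res(q):
    m=model(q);return np.concatenate([m[k]-np.array(o) for k in W for o in W[k]])
s=least_squares(res,[.537,-.065,-.13,.165]);print(s.x,np.degrees(s.x[2]));print(s.fun.reshape(-1,2)*1000)
for k,v in model(s.x).items():print(k,v)
x,y,th,yr=s.x;R=np.array([[np.cos(th),-np.sin(th)],[np.sin(th),np.cos(th)]])
print("pointer in fix",R.T@(np.array([.5625,.0155])-[x,y]),"collar",yr-.115)
E
python3 fit.py
```

```text
[ 0.5368 -0.0676 -0.1242  0.1717] -7.115752532587926
[[-0.0268 -2.4364]
 [-0.2268 -3.9364]
 [ 0.2391 -2.6855]
 [-2.3609  2.4145]
 [-0.6064  0.5002]
 [ 2.4936 -0.1998]
 [-1.037   2.6001]
 [-1.037   2.9001]
 [ 0.4311  1.2216]
 [ 2.1311 -0.3784]]
fixture [ 0.5368 -0.0676]
stop_rod [0.558  0.1027]
collar_mid [ 0.5438 -0.0114]
plug_near_top [ 0.4696 -0.1701]
plug_far_top [ 0.5767 -0.1835]
pointer in fix [0.0152 0.0857] collar 0.056673062406034994
```

Emit:
send_rows(
  moves=[
    [0,0,-10.6,0,0,0,-1],
    [0,0,-10.6,0,0,0,-1],
    [0,0,-10.6,0,0,0,-1],
    [0,0,-10.6,0,0,0,-1],
    [0,0,-10.6,0,0,0,-1],
  ],
)

```text
time_s: 2.12
position: [0.1813, -0.5457, 0.2313]
tool_rot: [[0.313, 0.95, -0.0], [0.95, -0.313, -0.0], [-0.0, -0.0, -1.0]]
contact_force: [-0.4, -0.6, -0.1]
opening: 0.0001
```

Emit:
send_rows(
  moves=[
    [0,0,-10.6,0,0,0,-1],
    [0,0,-0.5,0.051,0.03,0,-1],
    [0,0,0,0.051,0.03,0,-1],
    [0,0,0,0.051,0.03,0,-1],
    [0,0,0,0.051,0.03,0,-1],
  ],
)

```text
time_s: 2.75
position: [0.3283, -0.3581, 0.2315]
tool_rot: [[0.131, 0.991, 0.001], [0.991, -0.131, -0.0], [-0.0, 0.001, -1.0]]
contact_force: [0.2, -0.5, -0.3]
opening: 0.0001
```

Emit:
send_rows(
  moves=[
    [0,0,0,0.051,0.03,0,-1],
    [0,0,0,0.051,0.03,0,-1],
    [0,0,0,0,0,0,-1],
  ],
)

```text
time_s: 3.12
position: [0.4023, -0.2628, 0.2315]
tool_rot: [[0.125, 0.992, 0.001], [0.992, -0.125, 0.001], [0.001, 0.001, -1.0]]
contact_force: [-0.1, -1.0, -0.8]
opening: -0.0
```

```bash
python3 - <<'E'
from h import *
np.set_printoptions(precision=4,suppress=True)
s=env.get_state();print(s["position"],s["tool_rot"],s["contact_force"])
p=env.camera("wrist");save(p,"w1")
for l in ["stop_rod","collar_mid","pointer_tip","plug_near_top","plug_far_top"]:
    for d in env.spot_point(p,l)[:2]: print(l,d["p"],toW(p,d["location"]))
E
```

```text
[ 0.4023 -0.2628  0.2315] [[ 0.1245  0.9922  0.001 ]
 [ 0.9922 -0.1245  0.0009]
 [ 0.0011  0.0009 -1.    ]] [-0.1053 -0.9917 -0.8238]
plug_near_top 0.79 [ 0.4697 -0.1701  0.0638]
plug_far_top 0.62 [ 0.5775 -0.1752  0.0641]
```

View pics/w1.png

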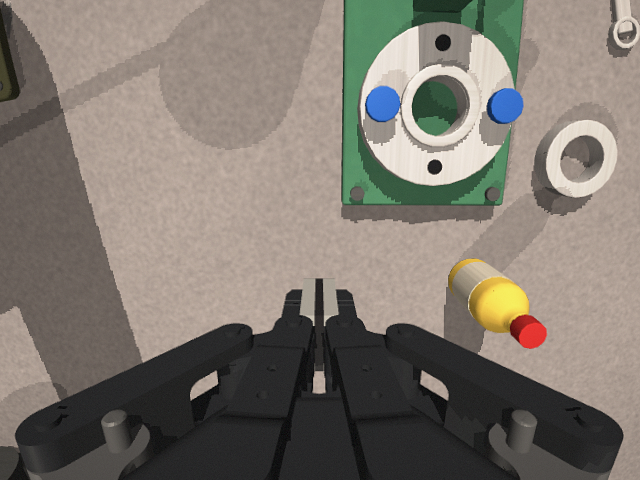

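The wrist view shows the near plug at (382,104) and the far one at (505,105), and the fixture edges are upright in the image, so the yaw fits. Next I take the head centres from depth.

```bash
python3 - <<'E'
from h import *
np.set_printoptions(precision=4,suppress=True)
for n in ["wrist","scene"]:
    p=env.camera(n)
    c=p["color"].astype(int);m=((c[...,2]>150)&(c[...,0]<90)) if n=="wrist" else ((c[...,2]>110)&(c[...,0]<80)&(c[...,1]<110))
    k,lab,st,ce=cv2.connectedComponentsWithStats(m.astype(np.uint8))
    for i in range(1,k):
        if st[i,4]<40: continue
        vs,us=np.where(lab==i);z=p["depth"][vs,us];w=np.array([toW(p,pix2cam(p,u,v,d)) for u,v,d in zip(us,vs,z) if d>0])
        print(n,ce[i],st[i,4],w.mean(0),np.median(w[:,2]),w[:,2].max())
        top=w[w[:,2]>np.percentile(w[:,2],90)-.004];print("  top",top.min(0),top.max(0),(top.min(0)+top.max(0))/2)
E
```

```text
wrist [384.8627  96.2549] 918 [ 0.4681 -0.1682  0.063 ] 0.06305295182983278 0.06511041697118623
  top [ 0.454  -0.1821  0.0601] [ 0.4821 -0.1546  0.0651] [ 0.468  -0.1684  0.0626]
wrist [509.4535  97.2055] 871 [ 0.575  -0.1815  0.0635] 0.06350160073253679 0.06599503879107557
  top [ 0.5615 -0.1956  0.0608] [ 0.5897 -0.1677  0.066 ] [ 0.5756 -0.1817  0.0634]
scene [318.4194 160.2452] 155 [ 0.4691 -0.1694  0.0617] 0.06369803732011778 0.06677427305658949
  top [ 0.4561 -0.1832  0.0613] [ 0.4845 -0.1556  0.0668] [ 0.4703 -0.1694  0.064 ]
scene [288.3184 202.3799] 179 [ 0.5778 -0.1818  0.0643] 0.06431757827276442 0.0666417024183506
  top [ 0.5623 -0.1953  0.0619] [ 0.5918 -0.1679  0.0666] [ 0.577  -0.1816  0.0643]
```

Emit:
send_rows(
  moves=[
    [0,0,0,0.05,0.03,0.05,-1],
    [0,0,0,0.04,0.02,0.05,-1],
    [0,0,0,0,0,0.03,-1],
    [0,0,0,0,0,0,-1],
    [0,0,0,0,0,0,-1],
  ],
)

```text
time_s: 4.15
position: [0.4536, -0.1957, 0.1149]
tool_rot: [[0.132, 0.991, 0.001], [0.991, -0.132, -0.001], [-0.001, 0.001, -1.0]]
contact_force: [-0.1, -0.3, 0.4]
opening: 0.0001
```

Emit:
send_rows(
  moves=[
    [0,0,-0.4,0.028,0.012,0,-1],
    [0,0,0,0,0,0.02,-1],
    [0,0,0,0,0,0.02,-1],
    [0,0,0,0,0,0,-1],
    [0,0,0,0,0,0,-1],
  ],
)

```text
time_s: 4.78
position: [0.4696, -0.1694, 0.0755]
tool_rot: [[0.125, 0.992, 0.003], [0.992, -0.125, -0.001], [-0.001, 0.003, -1.0]]
contact_force: [0.3, -0.6, 0.3]
opening: -0.0001
```

```bash
python3 - <<'E'
from h import *
for n in ["side","wrist"]:
    p=env.camera(n);save(p,n+"2")
E
```

```text
(no output)
```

View pics/wrist2.png

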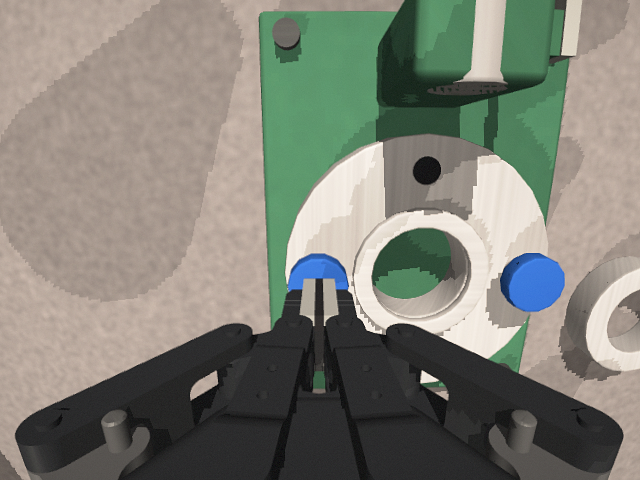

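The wrist view shows the shut fingertips centred over the near plug at (318,275). I press down gently.

Emit:
send_rows(
  moves=[
    [0,0,0,0,0,0.006,-1],
    [0,0,0,0,0,0.004,-1],
    [0,0,0,0,0,0.003,-1],
    [0,0,0,0,0,0,-1],
  ],
)

```text
time_s: 5.38
position: [0.4686, -0.1683, 0.0608]
tool_rot: [[0.124, 0.992, -0.0], [0.992, -0.124, 0.0], [0.0, -0.0, -1.0]]
contact_force: [0.7, 0.5, -0.1]
opening: -0.0005
```

Emit:
send_rows(
  moves=[
    [0,0,0,0,0,0.003,-1],
    [0,0,0,0,0,0.003,-1],
    [0,0,0,0,0,0,-1],
  ],
)

```text
time_s: 5.75
position: [0.4687, -0.1684, 0.055]
tool_rot: [[0.124, 0.992, 0.0], [0.992, -0.124, -0.0], [-0.0, 0.0, -1.0]]
contact_force: [-0.8, -0.3, 2.3]
opening: 0.0003
```

Emit:
send_rows(
  moves=[
    [0,0,0,0,0,0.002,-1],
    [0,0,0,0,0,0,-1],
  ],
)

```text
time_s: 6.0
position: [0.4687, -0.1684, 0.0548]
tool_rot: [[0.124, 0.992, 0.001], [0.992, -0.124, -0.0], [-0.0, 0.001, -1.0]]
contact_force: [-3.5, 2.5, 19.0]
opening: -0.0002
```

Emit:
send_rows(
  moves=[
    [0,0,0,0,0,0.002,-1],
    [0,0,0,0,0,0,-1],
  ],
)

```text
time_s: 6.25
position: [0.4688, -0.1684, 0.0547]
tool_rot: [[0.124, 0.992, 0.002], [0.992, -0.124, -0.001], [-0.001, 0.002, -1.0]]
contact_force: [-7.6, 3.1, 35.9]
opening: -0.0001
```

It has bottomed at z = 55 mm with 36 N. Now I lift and move to the far plug.

Emit:
send_rows(
  moves=[
    [0,0,0,0,0,-0.03,-1],
    [0,0,0,0,0.054,0,-1],
    [0,0,0,0,0.054,0,-1],
    [0,0,0,0,0,0,-1],
    [0,0,0,0,0,0,-1],
  ],
)

```text
time_s: 6.88
position: [0.5746, -0.1811, 0.08]
tool_rot: [[0.124, 0.992, -0.003], [0.992, -0.124, 0.001], [0.001, -0.003, -1.0]]
contact_force: [-0.7, 0.1, -0.5]
opening: 0.0001
```

```bash
python3 - <<'E'
from h import *
np.set_printoptions(precision=4,suppress=True)
p=env.camera("wrist");save(p,"w3")
for n in ["scene","side"]:
    p=env.camera(n);save(p,n+"3")
    for l in ["plug_near_top","plug_far_top"]:
        for d in env.spot_point(p,l)[:2]: print(n,l,d["p"],toW(p,d["location"]))
print(env.get_state()["position"])
E
```

```text
scene plug_near_top 0.53 [ 0.472  -0.1695  0.0523]
scene plug_far_top 0.46 [ 0.5797 -0.1869  0.0669]
side plug_near_top 0.72 [ 0.4684 -0.1723  0.06  ]
side plug_far_top 0.57 [ 0.5742 -0.1834  0.0645]
[ 0.5751 -0.1817  0.0812]
```

View pics/w3.png

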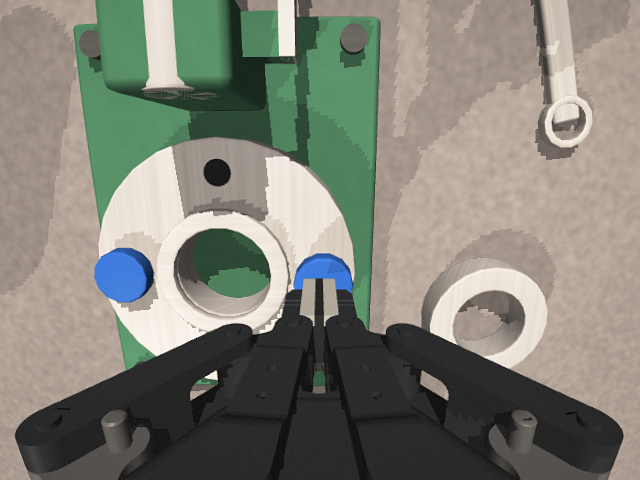

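The fingertips are over the far plug at (322,275). The near plug at (124,274) now looks seated. I press the far one, with a commanded z near 0.081.

Emit:
send_rows(
  moves=[
    [0,0,0,0,0,0.01,-1],
    [0,0,0,0,0,0.004,-1],
    [0,0,0,0,0,0.004,-1],
    [0,0,0,0,0,0.003,-1],
    [0,0,0,0,0,0,-1],
  ],
)

```text
time_s: 7.85
position: [0.5755, -0.1816, 0.0598]
tool_rot: [[0.124, 0.992, -0.001], [0.992, -0.124, 0.0], [0.0, -0.001, -1.0]]
contact_force: [-0.6, -0.5, 0.2]
opening: 0.0002
```

Emit:
send_rows(
  moves=[
    [0,0,0,0,0,0.003,-1],
    [0,0,0,0,0,0.003,-1],
    [0,0,0,0,0,0,-1],
  ],
)

```text
time_s: 8.22
position: [0.5757, -0.1817, 0.055]
tool_rot: [[0.124, 0.992, 0.0], [0.992, -0.124, -0.0], [-0.0, 0.0, -1.0]]
contact_force: [-2.8, 1.5, 9.0]
opening: -0.0002
```

Emit:
send_rows(
  moves=[
    [0,0,0,0,0,0.0025,-1],
    [0,0,0,0,0,0,-1],
    [0,0,0,0,0,0,-1],
  ],
)

```text
time_s: 8.6
position: [0.5758, -0.1817, 0.0549]
tool_rot: [[0.124, 0.992, 0.001], [0.992, -0.124, -0.001], [-0.0, 0.001, -1.0]]
contact_force: [-6.8, 2.6, 23.4]
opening: 0.0004
```

Emit:
send_rows(
  moves=[
    [0,0,0,0,0,-0.06,-1],
    [0,0,0,0,0,-0.04,-1],
    [0,0,0,0.05,-0.01,0,-0.1],
    [0,0,0,0.05,-0.01,0,-0.1],
    [0,0,0,0,0,0,-0.1],
  ],
)

```text
time_s: 9.22
position: [0.5676, -0.0768, 0.1514]
tool_rot: [[0.12, 0.993, -0.001], [0.993, -0.12, 0.001], [0.001, -0.001, -1.0]]
contact_force: [-0.5, -0.7, 0.7]
opening: 0.0385
```

```bash
python3 - <<'E'
from h import *
np.set_printoptions(precision=4,suppress=True)
s=env.get_state();print(s["position"],s["opening"],s["contact_force"])
for n in ["wrist","side","scene"]:
    p=env.camera(n);save(p,n+"4")
    c=p["color"].astype(int);m=((c[...,2]>150)&(c[...,0]<90)) if n=="wrist" else ((c[...,2]>110)&(c[...,0]<80)&(c[...,1]<110))
    k,lab,st,ce=cv2.connectedComponentsWithStats(m.astype(np.uint8))
    for i in range(1,k):
        if st[i,4]<40: continue
        vs,us=np.where(lab==i);z=p["depth"][vs,us];w=np.array([toW(p,pix2cam(p,u,v,d)) for u,v,d in zip(us,vs,z) if d>0])
        print(n,ce[i],st[i,4],w.mean(0),np.median(w[:,2]),w[:,2].max())
    for l in ["stop_rod","collar_mid","pointer_tip"]:
        for d in env.spot_point(p,l)[:1]: print(n,l,d["p"],toW(p,d["location"]))
E
```

```text
[ 0.5676 -0.0768  0.1514] 0.0385265449842548 [-0.4629 -0.7319  0.7116]
wrist [342.8111 361.9233] 704 [ 0.5736 -0.1785  0.0534] 0.05356714305637295 0.05550640257024717
wrist collar_mid 0.91 [ 0.5438 -0.012   0.084 ]
wrist pointer_tip 0.9 [0.5578 0.0151 0.087 ]
side [359.9444 237.119 ] 126 [ 0.5756 -0.1799  0.054 ] 0.05460373443412802 0.05789828886237174
side [405.8489 260.0144] 139 [ 0.4687 -0.1655  0.0542] 0.054438749350521884 0.05778064917261502
side stop_rod 0.86 [0.5594 0.1008 0.0836]
side collar_mid 0.62 [ 0.5411 -0.0147  0.0865]
side pointer_tip 0.46 [0.5655 0.0158 0.0846]
scene [317.4524 162.9206] 126 [ 0.4736 -0.1695  0.0592] 0.05481051221709361 0.25501645140183127
scene [289.375  205.5188] 160 [ 0.5771 -0.1809  0.0546] 0.05476077199692358 0.05698803644057197
scene collar_mid 0.73 [ 0.5438 -0.014   0.0836]
scene pointer_tip 0.51 [0.5604 0.0148 0.085 ]
```

View pics/wrist4.png

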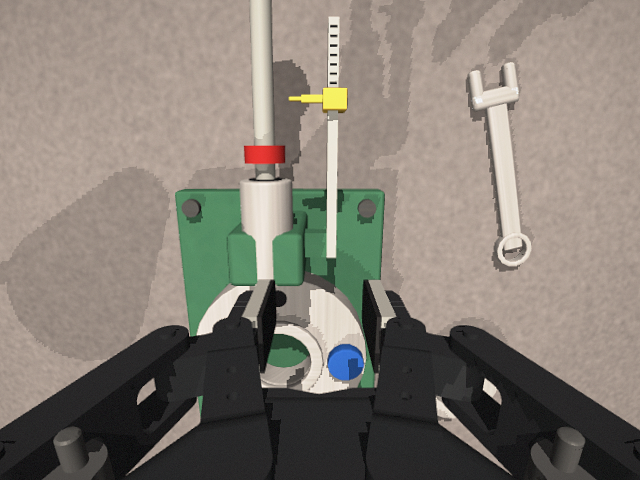

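The wrist view shows the red collar at (265,154) and the pointer tip at (290,98). Both plug tops measure about 54.6 mm, so they are seated. Next I measure the collar-to-pointer gap from pixels.

```bash
cat > gap.py <<'E'
from h import *
import sys
np.set_printoptions(precision=4,suppress=True)
TH=float(sys.argv[2]) if len(sys.argv)>2 else -.123
O=np.array([.536,-.066]);c,s=np.cos(TH),np.sin(TH);RF=np.array([[c,-s],[s,c]])
def ray(p,u,v,z):
    R,t=R_t(p);C=-R.T@t;d=R.T@pix2cam(p,u,v,1.);w=C+d*(z-C[2])/d[2];return RF.T@(w[:2]-O)
def comps(p):
    c=p["color"].astype(int)
    red=(c[...,0]>120)&(c[...,1]<70)&(c[...,2]<70); yel=(c[...,0]>150)&(c[...,1]>130)&(c[...,2]<110)
    return red,yel
if __name__=="__main__":
  for n in sys.argv[1].split(","):
    p=env.camera(n);save(p,"gap_%s_%d"%(n,p["shot"]))
    red,yel=comps(p)
    for nm,m in (("red",red),("yel",yel)):
        k,lab,st,ce=cv2.connectedComponentsWithStats(m.astype(np.uint8))
        for i in range(1,k):
            if st[i,4]<20: continue
            vs,us=np.where(lab==i)
            pts=np.array([RF.T@(toW(p,pix2cam(p,u,v,p["depth"][v,u]))[:2]-O) for u,v in zip(us,vs)])
            zz=np.array([toW(p,pix2cam(p,u,v,p["depth"][v,u]))[2] for u,v in zip(us,vs)])
            g=(zz>.07)&(zz<.11)
            if g.sum()<15: continue
            pts=pts[g]
            print(n,nm,ce[i],st[i],"fix x %.4f..%.4f y %.4f..%.4f med %.4f zmax %.4f"%(*np.percentile(pts[:,0],[1,99]),*np.percentile(pts[:,1],[1,99]),np.median(pts[:,1]),zz[g].max()))
            if nm=="yel":
                q=pts[pts[:,0]<np.percentile(pts[:,0],1)+.006];print("   tip: x %.4f y %.4f..%.4f mean %.4f n %d"%(q[:,0].min(),q[:,1].min(),q[:,1].max(),q[:,1].mean(),len(q)))
    for l in ["collar_mid","pointer_tip","stop_rod"]:
        for d in env.spot_point(p,l)[:1]:
            w=toW(p,d["location"]);print("  net",l,round(d["p"],2),RF.T@(w[:2]-O),w[2])
E
python3 gap.py wrist,scene,side
python3 - <<'E'
E
```

```text
wrist red [260.195  147.6071] [241 139  39  19 677] fix x -0.0113..0.0100 y 0.0505..0.0598 med 0.0550 zmax 0.0981
wrist yel [323.4814  91.0955] [285  80  60  23 754] fix x 0.0156..0.0468 y 0.0801..0.0915 med 0.0859 zmax 0.0888
   tip: x 0.0146 y 0.0838..0.0870 mean 0.0857 n 54
  net collar_mid 0.79 [-0.0014  0.0548] 0.08727700221150105
  net pointer_tip 0.86 [0.0141 0.0852] 0.08406191098663751
scene red [391.0462 207.8615] [387 203  10  11  65] fix x -0.0081..0.0112 y 0.0493..0.0588 med 0.0546 zmax 0.0989
scene yel [193.4595 169.1622] [189 165  11   8  37] fix x 0.0824..0.0886 y -0.2901..-0.2745 med -0.2824 zmax 0.0924
   tip: x 0.0824 y -0.2913..-0.2741 mean -0.2819 n 34
scene yel [399.2651 233.8434] [393 224  13  17  83] fix x 0.0176..0.0484 y 0.0796..0.0905 med 0.0851 zmax 0.0899
   tip: x 0.0170 y 0.0840..0.0863 mean 0.0851 n 7
  net pointer_tip 0.41 [0.0174 0.0845] 0.08419744531153228
  net stop_rod 0.82 [0.0036 0.1712] 0.08242626077382229
side red [330.5435 278.1087] [323 272  14  15  92] fix x -0.0105..0.0109 y 0.0392..0.0605 med 0.0566 zmax 0.0984
side yel [411.9208 183.9703] [407 175  11  16 101] fix x 0.0430..0.0582 y -0.3060..-0.2780 med -0.2901 zmax 0.1079
   tip: x 0.0425 y -0.3059..-0.2805 mean -0.2926 n 40
side yel [301.373  280.7619] [294 274  18  16 126] fix x 0.0163..0.0486 y 0.0713..0.0930 med 0.0876 zmax 0.0896
   tip: x 0.0154 y 0.0850..0.0880 mean 0.0870 n 8
  net collar_mid 0.94 [-0.0011  0.0526] 0.08601210973939326
  net pointer_tip 0.61 [ 0.051  -0.1125] 0.05645016933397957
  net stop_rod 0.97 [0.0023 0.1678] 0.08185023584307731
```

Emit:
send_rows(
  moves=[
    [0,0,0,0.055,-0.01,0,0.1],
    [0,0,0,0.055,-0.01,0,0.1],
    [0,0,0,0.055,-0.01,0,0.1],
    [0,0,0,0.01,0,0,0.1],
    [0,0,0,0,0,0,0.1],
  ],
)

```text
time_s: 11.05
position: [0.5604, 0.0977, 0.1516]
tool_rot: [[0.122, 0.993, 0.0], [0.993, -0.122, -0.001], [-0.001, 0.0, -1.0]]
contact_force: [0.1, -0.5, 0.4]
opening: 0.0468
```

Emit:
send_rows(
  moves=[
    [0,0,0,0,0,0,0.1],
  ],
)

```text
time_s: 11.18
position: [0.5604, 0.0961, 0.1515]
tool_rot: [[0.125, 0.992, -0.0], [0.992, -0.125, -0.001], [-0.001, 0.0, -1.0]]
contact_force: [-0.2, 0.8, 0.0]
opening: 0.047
```

```bash
python3 - <<'E'
from h import *
p=env.camera("wrist");save(p,"w5")
for d in env.spot_point(p,"stop_rod")[:1]: print(d["p"],toW(p,d["location"]))
p=env.camera("scene");save(p,"s5")
E
```

```text
0.62 [0.56070339 0.10173521 0.08168212]
```

View pics/w5.png

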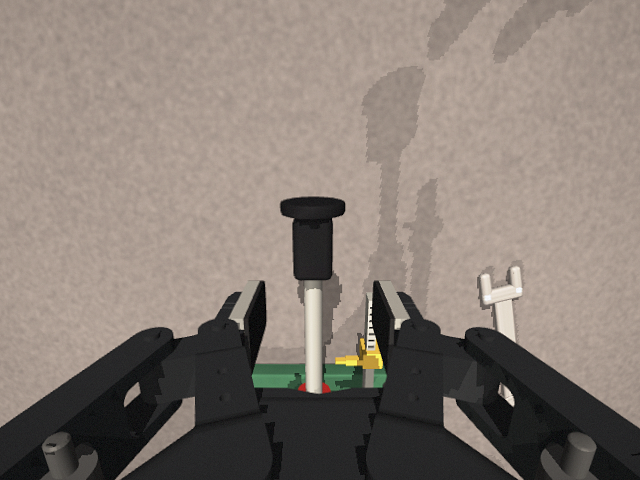

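The wrist view shows the handle at (313,250) with the disc at (313,207), slightly left of the jaw centre (319). I check its extents by depth.

```bash
python3 - <<'E'
from h import *
np.set_printoptions(precision=4,suppress=True)
p=env.camera("wrist")
c=p["color"].astype(int).sum(2);P=[]
for v in range(190,290):
  for u in range(270,352):
    if c[v,u]<160 and p["depth"][v,u]>0:
        w=toW(p,pix2cam(p,u,v,p["depth"][v,u]))
        if w[2]>.06: P.append(w)
P=np.array(P);s=env.get_state();T=s["tool_rot"];q=(P-s["position"])@T
print(s["position"],len(P))
h=q[(P[:,2]>.093)];
for a in np.arange(-.03,.06,.004):
    b=h[(h[:,0]>=a)&(h[:,0]<a+.004)]
    if len(b):print(round(a,3),len(b),b[:,1].min(),b[:,1].max(),(.1515-b[:,2].min()))
E
```

```text
[0.5604 0.0961 0.1515] 3558
-0.014 104 -0.015396952963756002 0.006531964357767411 0.09869535462731147
-0.01 232 -0.01599486408039611 0.006523613586430665 0.09977970968443811
-0.006 239 -0.01594913405971581 0.006464712086345766 0.09955389356257976
-0.002 242 -0.015832706900293623 0.006450241708201828 0.09930037597527926
0.002 245 -0.016427886066609772 0.006363472434035147 0.09984367972479838
0.006 257 -0.01634448354334752 0.006343651101923238 0.09921975313021916
0.01 245 -0.016237471010598976 0.006318831579740623 0.09954684284244916
0.014 266 -0.016164528454441416 0.006279478299360065 0.09944077884993342
0.018 270 -0.016112646904990195 0.006877775265038999 0.09942626039022996
0.022 235 -0.015999875392480333 0.006837971299748883 0.09958734031796712
0.026 319 -0.022542342055847382 0.012696550744752066 0.10487661144283611
0.03 422 -0.022343890759053554 0.013254761438489051 0.10479907543804393
0.034 153 -0.021015603600950276 0.011360884503151066 0.1044146520757479
```

Emit:
send_rows(
  moves=[
    [0,0,0,0.006,-0.0045,0,0.1],
    [0,0,0,0,0,0.03,0.1],
    [0,0,0,0,0,0.03,0.1],
    [0,0,0,0,0,0,0.1],
    [0,0,0,0,0,0,0.1],
  ],
)

```text
time_s: 12.0
position: [0.557, 0.104, 0.0923]
tool_rot: [[0.124, 0.992, 0.001], [0.992, -0.124, 0.0], [0.0, 0.001, -1.0]]
contact_force: [0.6, 0.3, -0.1]
opening: 0.0469
```

```bash
python3 - <<'E'
from h import *
p=env.camera("wrist");save(p,"w6")
E
```

```text
(no output)
```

View pics/w6.png

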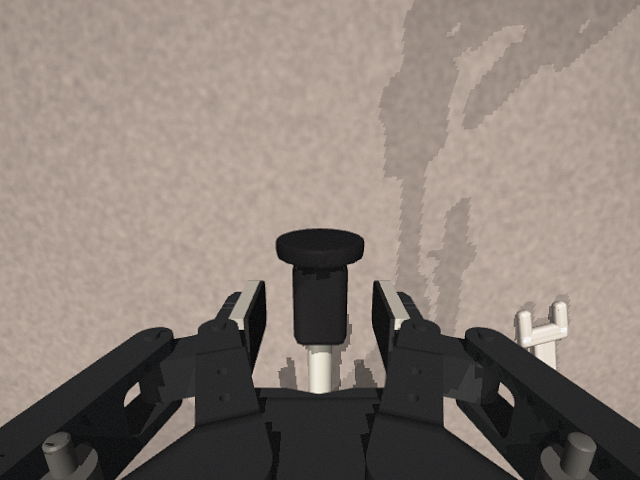

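The handle at (320,305) is centred between the jaws. I descend about 26 mm more and close.

Emit:
send_rows(
  moves=[
    [0,0,0,-0.001,0,0.015,0.1],
    [0,0,0,0,0,0.011,0.1],
    [0,0,0,0,0,0,0.1],
    [0,0,0,0,0,0,0.1],
  ],
)

```text
time_s: 12.55
position: [0.5564, 0.1029, 0.0654]
tool_rot: [[0.124, 0.992, -0.0], [0.992, -0.124, -0.0], [-0.0, -0.0, -1.0]]
contact_force: [-0.3, -0.2, -1.1]
opening: 0.0468
```

Emit:
send_rows(
  moves=[
    [0,0,0,0,0,0,-1],
    [0,0,0,0,0,0,-1],
    [0,0,0,0,0,0,-1],
    [0,0,0,0,0,0,-1],
  ],
  grip_force=60,
)

```text
time_s: 13.05
position: [0.5573, 0.1028, 0.066]
tool_rot: [[0.124, 0.992, 0.002], [0.992, -0.124, 0.0], [0.0, 0.002, -1.0]]
contact_force: [2.2, -0.6, 1.1]
opening: 0.0232
```

```bash
python3 gap.py scene,side
```

```text
scene yel [196.6007 163.0353] [189 150  18  28 283] fix x 0.0579..0.0899 y -0.2904..-0.2696 med -0.2815 zmax 0.1099
   tip: x 0.0541 y -0.2900..-0.2803 mean -0.2844 n 18
  net collar_mid 0.92 [-0.0004  0.0552] 0.08719834813702124
  net pointer_tip 0.7 [0.018  0.0855] 0.0869929492072699
  net stop_rod 0.94 [-0.0023  0.1713] 0.08247223097512286
side red [332.4    276.8286] [329 274   7   8  35] fix x -0.0104..0.0021 y 0.0440..0.0586 med 0.0540 zmax 0.0991
side yel [404.9967 183.3867] [393 174  25  23 300] fix x 0.0424..0.0863 y -0.3029..-0.2680 med -0.2829 zmax 0.1099
   tip: x 0.0417 y -0.3056..-0.2808 mean -0.2927 n 40
  net collar_mid 0.82 [-0.0004  0.0546] 0.08763829929892206
  net pointer_tip 0.66 [ 0.0666 -0.2927] 0.06444486487762173
  net stop_rod 0.97 [0.0031 0.1694] 0.08138978695605449
```

Grasped, opening 23 mm. Now I pull straight out about 30 mm.

Emit:
send_rows(
  moves=[
    [0,0,0,0.006,0,0,-1],
    [0,0,0,0.006,0,0,-1],
    [0,0,0,0.006,0,0,-1],
    [0,0,0,0.006,0,0,-1],
    [0,0,0,0.005,0,0,-1],
  ],
)

```text
time_s: 14.08
position: [0.5607, 0.13, 0.066]
tool_rot: [[0.123, 0.992, 0.001], [0.992, -0.123, -0.003], [-0.003, 0.002, -1.0]]
contact_force: [3.3, -8.2, 7.0]
opening: 0.0232
```

Emit:
send_rows(
  moves=[
    [0,0,0,0,0,0,-1],
    [0,0,0,0,0,0,-1],
  ],
)

```text
time_s: 14.32
position: [0.5607, 0.1298, 0.066]
tool_rot: [[0.123, 0.992, 0.001], [0.992, -0.123, -0.003], [-0.003, 0.002, -1.0]]
contact_force: [2.7, -8.7, 5.9]
opening: 0.023
```

```bash
python3 gap.py scene,side; python3 - <<'E'
from h import *
s=env.get_state();print(s["position"],s["contact_force"],s["opening"])
p=env.camera("scene");cv2.imwrite("pics/s7.png",cv2.resize(cv2.cvtColor(p["color"],cv2.COLOR_RGB2BGR)[170:290,320:480],None,fx=5,fy=5,interpolation=cv2.INTER_CUBIC))
E
```

```text
scene yel [198.6205 162.2659] [189 150  19  27 361] fix x 0.0496..0.0892 y -0.2901..-0.2683 med -0.2800 zmax 0.1099
   tip: x 0.0462 y -0.2901..-0.2770 mean -0.2837 n 20
scene yel [396.6522 237.9565] [393 236   8   5  23] fix x 0.0420..0.0495 y 0.0798..0.0903 med 0.0843 zmax 0.0891
   tip: x 0.0417 y 0.0799..0.0903 mean 0.0847 n 19
  net collar_mid 0.75 [0.0005 0.082 ] 0.0847421192215939
  net pointer_tip 0.46 [0.0168 0.0867] 0.08433842932017813
  net stop_rod 0.58 [0.002  0.1984] 0.08367999741697378
side red [322.1143 285.3429] [319 282   7   8  35] fix x -0.0099..0.0018 y 0.0740..0.0845 med 0.0812 zmax 0.0989
side yel [404.7618 184.4044] [393 174  25  23 361] fix x 0.0420..0.0867 y -0.3031..-0.2681 med -0.2810 zmax 0.1099
   tip: x 0.0408 y -0.3035..-0.2782 mean -0.2922 n 45
side yel [297.8788 277.1515] [294 275  10   7  33] fix x 0.0371..0.0500 y 0.0759..0.0923 med 0.0863 zmax 0.0886
   tip: x 0.0362 y 0.0801..0.0878 mean 0.0836 n 10
  net collar_mid 0.91 [0.0018 0.0806] 0.08626619175007408
  net stop_rod 0.88 [0.0048 0.1953] 0.08418930759420105
[0.56064834 0.1296972  0.06603632] [ 3.37550943 -8.81817061  6.81600227] 0.02290031098092094
```

View pics/s7.png

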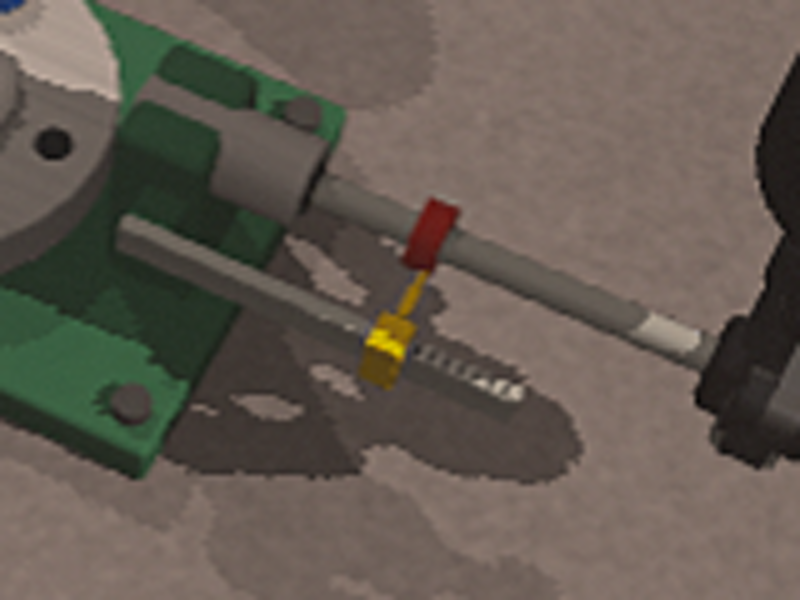

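The scene close-up shows the collar at (432,235) still slightly short of the needle line, whose tip is at (425,272). TCP travel is 27.1 mm of about 30.6 mm, so I go 3.5 mm further.

Emit:
send_rows(
  moves=[
    [0,0,0,0.0035,0,0,-1],
    [0,0,0,0,0,0,-1],
    [0,0,0,0,0,0,-1],
  ],
)

```text
time_s: 15.15
position: [0.5611, 0.1331, 0.066]
tool_rot: [[0.123, 0.992, 0.001], [0.992, -0.123, -0.003], [-0.003, 0.002, -1.0]]
contact_force: [3.5, -8.8, 5.5]
opening: 0.0232
```

```bash
sed -i 's/red=.*; yel=.*/red=(c[...,0]>60)\&(c[...,1]<0.45*c[...,0])\&(c[...,2]<0.45*c[...,0]); yel=(c[...,0]>90)\&(c[...,2]<0.45*c[...,0])\&(c[...,1]>0.55*c[...,0])/' gap.py; python3 gap.py scene,side | grep -v "y -0"; python3 - <<'E'
import sys; sys.argv=["x","scene"]
from gap import *
s=env.get_state();print(s["position"],s["contact_force"],s["opening"])
for n in ["scene","side"]:
    p=env.camera(n)
    im=cv2.resize(cv2.cvtColor(p["color"],cv2.COLOR_RGB2BGR),None,fx=6,fy=6,interpolation=cv2.INTER_CUBIC)
    P=lambda x,y,z:(proj(p,[*(RF@[x,y]+O),z])+.5)*6
    for y in (.0807,.0857,.0907):
        a=P(-.012,y,.085);b=P(.03,y,.085)
        print(n,y,a/6,b/6)
        # faint line beside collar only
        cv2.line(im,tuple(int(v) for v in a),tuple(int(v) for v in b),(255,255,0),1)
    c=P(0,.0857,.085).astype(int);im=im[max(0,c[1]-250):c[1]+250,max(0,c[0]-300):c[0]+300]
    cv2.imwrite("pics/%s8.png"%n,im)
E
```

```text
scene red [407.5125 217.2125] [403 211  10  14  80] fix x -0.0061..0.0130 y 0.0806..0.0898 med 0.0851 zmax 0.0985
scene yel [398.7957 235.043 ] [393 224  13  22  93] fix x 0.0167..0.0496 y 0.0795..0.0906 med 0.0854 zmax 0.0898
   tip: x 0.0157 y 0.0839..0.0862 mean 0.0852 n 6
  net collar_mid 0.9 [0.0037 0.0846] 0.08604247542013714
  net pointer_tip 0.68 [0.1897 0.0393] 0.0026848731841760403
  net stop_rod 0.88 [-0.0001  0.2041] 0.08303932133743622
side red [319.1538 288.    ] [311 282  14  14  91] fix x -0.0112..0.0096 y 0.0805..0.0916 med 0.0880 zmax 0.0982
side yel [301.6168 280.9533] [295 275  17  14 107] fix x 0.0160..0.0484 y 0.0769..0.0926 med 0.0868 zmax 0.0913
   tip: x 0.0116 y 0.0853..0.0898 mean 0.0870 n 7
  net collar_mid 0.59 [0.0026 0.0853] 0.08569781407836485
  net pointer_tip 0.59 [0.0162 0.0827] 0.08242996511854482
  net stop_rod 0.65 [0.0002 0.0835] 0.08670950586123931
[0.5611 0.133  0.066 ] [ 2.9575 -8.4218  6.4581] 0.02312144820247428
scene 0.0807 [408.9325 211.4866] [398.6632 230.5058]
scene 0.0857 [411.7589 212.6943] [401.5445 231.7781]
scene 0.0907 [414.5952 213.9061] [404.4361 233.0547]
side 0.0807 [325.8902 291.6939] [306.8007 280.5435]
side 0.0857 [323.9706 293.3129] [304.859  282.0814]
side 0.0907 [322.0364 294.9443] [302.903  283.6307]
```

View pics/scene8.png

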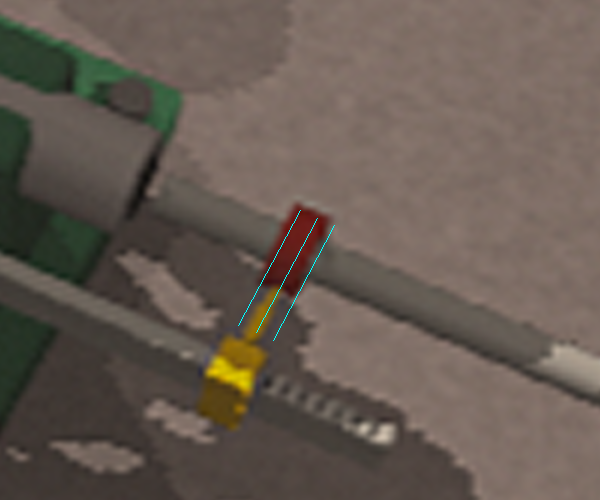

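View pics/side8.png

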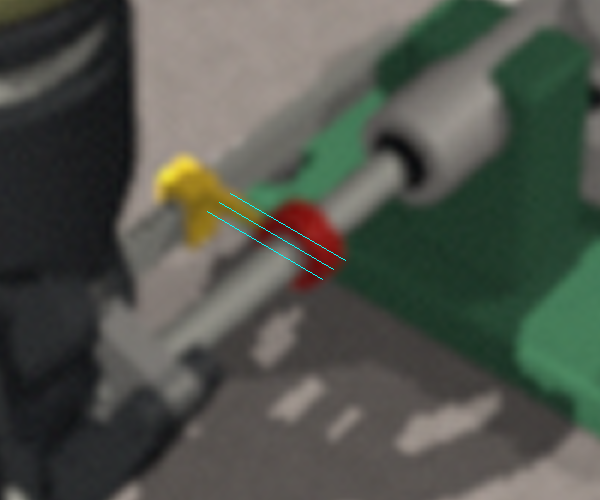

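In both views the collar and the needle are level: the same scene shot puts the collar at 85.2 mm and the pointer at 85.2 to 85.4 mm in the fixture frame. I do one stability check, then hand in.

Emit:
send_rows(
  moves=[
    [0,0,0,0,0,0,-1],
    [0,0,0,0,0,0,-1],
    [0,0,0,0,0,0,-1],
    [0,0,0,0,0,0,-1],
  ],
)

```text
time_s: 16.15
position: [0.5611, 0.133, 0.066]
tool_rot: [[0.123, 0.992, 0.001], [0.992, -0.123, -0.003], [-0.003, 0.002, -1.0]]
contact_force: [3.8, -8.3, 6.3]
opening: 0.023
```

```bash
python3 gap.py scene | grep -v "y -0"; python3 - <<'E'
from h import *
p=env.camera("scene")
for l in ["wrench_mid","spare_ring_mid","oil_bottle_mid","plug_near_top","plug_far_top"]:
    for d in env.spot_point(p,l)[:1]: print(l,round(d["p"],2),toW(p,d["location"]).round(4))
print(env.finish_job())
E
```

```text
scene red [407.4568 217.4691] [403 211  10  15  81] fix x -0.0053..0.0128 y 0.0807..0.0897 med 0.0853 zmax 0.0987
scene yel [398.8111 234.7778] [393 224  13  21  90] fix x 0.0177..0.0499 y 0.0794..0.0906 med 0.0853 zmax 0.0905
   tip: x 0.0172 y 0.0841..0.0863 mean 0.0851 n 7
  net collar_mid 0.65 [0.003  0.0881] 0.0865969126619362
  net stop_rod 0.68 [0.0007 0.1989] 0.08375182482513567
wrench_mid 0.66 [ 0.7299 -0.0489  0.0008]
spare_ring_mid 0.79 [ 0.6864 -0.2399  0.0098]
oil_bottle_mid 0.6 [ 0.562  -0.3675  0.064 ]
plug_near_top 0.48 [ 0.4706 -0.1709  0.0566]
plug_far_top 0.52 [ 0.5802 -0.1846  0.0551]
the job is handed in; nothing more can be done
None
```

I pressed both plugs home, pulled the stop rod out until the red collar was level with the yellow pointer, and handed the job in at about 16 s with the handle still gripped.

- **Plugs:** I pressed the near one until it stopped at z = 55 mm with 36 N, and the far one at 55 mm with 23 N. Depth readings put both tops at about 54.6 mm.
- **Rod:** The arm's travel was 30.4 mm, against a wrist-camera gap of about 30.6 mm measured beforehand. The last scene picture puts the collar at y = 85.2–85.3 mm and the pointer at y = 85.1–85.3 mm in the fixture's frame. The pose stayed steady over the last second against about 8 N of spring force.
- **Pointer and loose things:** The pointer reads the same as before the pull, to within 0.2 mm. The wrench, ring and bottle are where they were, within the network's error of about 4 mm.
- **Checks that disagreed:** The network's last collar estimate was 88.1 mm, 3 mm from my measurement, which is within its error. The side camera put the collar about 1 mm ahead of the pointer, and I trusted the scene and wrist views over it.

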